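# Sort mixed white tableware into the sample trays

## Robot

A 6-joint arm with a two-finger parallel gripper is mounted at the origin on the work surface. World frame = base frame: x ahead of the robot, y to its left, z up, the work surface at z = 0. Lengths are in m, angles in degrees, forces in N, time in s.
With the tool pointing down it reaches from about 0.375 to 0.9 m from the base axis. Payload 3.1 kg.
Tool frame: the origin (TCP) lies on the centre line of the jaws, within the pads' length; the fingertips stand 25 mm ahead of it and the grasp point (between the pads) lies 6 mm ahead of it; y points along the fingers, x is the direction in which the jaws open and shut, and the axes are right-handed (so a half turn about y gives the same grasp; the last joint's range is limited). The gripper opens to 87 mm and grips with 3 to 60 N. Pads are 19 mm wide; open, the fingers measure 117 mm over their backs; the gripper's body (75 mm by 190 mm) begins 51 mm behind the grasp point.
Start: joints at [-77.722, 30.224, 82.088, -0, 67.689, -10.227], TCP at [0.239, -0.577, 0.248] pointing down, gripper open.
Joint ranges: [-176.69, 176.69], [-43.24, 126.21], [12.49, 139.97], [-82, 262], [0, 151.66], [-163.58, 163.58]. Speed limits (degrees/s): [159.86, 159.86, 180, 180, 180, 180].

## Interface

Orientations are given as a 3x3 rotation matrix whose columns are the frame's x, y, z axes.
In Python, from rig import * gives the robot as it stands.
- The arm moves only by the tool play_rows, never from a script. Its argument "commands" is a list of rows, each a list of 2 entries, a list of its own where there are three numbers: the shift along the world's x, y, z in m, then the turn, a rotation vector about the world's x, y, z in rad. A call has 1 to 10 rows; each row is the pose to reach, as a shift and turn from the pose commanded when the call began; what a row does not reach only later rows make up. A row lasts 1/8 s, in which the tool goes at most 62.5 mm and 10.7 degrees, less where a joint would pass 70% of its speed; a pose out of reach is approached as far as the arm can. A call with a gripper value outside its range is refused whole. "gripper" is the finger opening in m, from 0 to 0.087, set as the call begins (left out, the last holds). The fingers move at their own pace and stop on an object; the grip force is fixed at half the most. Time passes only in rows, so rows that repeat a pose let the fingers close. It gives the time, the measured TCP pose, the force and the opening at its end, in the units of the state.
- read_state(): the state, without advancing time (a new reading comes with each control period).
- capture(name): name is "scene" or "top"; returns a dict with "frame" (420x560x3 uint8, red, green, blue), "depth" (420x560 float32, m along the optical axis (not along the pixel's ray), 0 where there is no reading), "mtx" (3x3 intrinsics, pixels), "dist_coeffs" ([k1, k2, p1, p2, k3] as OpenCV has them; the pictures are not rectified), "cam_to_world" (4x4, takes a point from camera to world coordinates). Camera axes: x right, y down, z forward; pixel columns grow to the right and rows downward; lengths in m; the calibration is good to about 2 mm. A picture is of the moment at which its call begins.
- hand_in(): hands the job in, once; it reports no verdict.
The state is a dict: "time_s": time; "joint_positions": joint angles; "qvel": joint speeds; "tau": joint torques, N m; "position": TCP position; "tcp_rot": TCP orientation; "force": force on the tool from outside, world axes, zero at the start; "moment": the same for the moment, N m; "opening": opening from 0.0 (shut) to 1.0 (fully open).
Only numpy, scipy, OpenCV 4.12 (cv2) and the standard library are available. Lean on these libraries where they do the work, as an engineer would, in place of code of your own. Each camera call takes 0.05 s, during which the arm holds its last target. There are 200 camera calls.

## Task

Sort the loose porcelain on the packing table: put both tea cups, both chopstick rests and the square dish each into the tray that carries a sample of its own kind on its ledge. Every piece should end on the floor of its tray, right way up and not on top of another piece; set each one down, never drop or throw it. Leave the bud vase standing where it is.

Things in the scene. Friction and masses are not known exactly. Their poses are not given: they have to be found in the camera images.
- cup_a_center (a point): Small white porcelain tea cup without a handle, standing upright, loose on the table, origin at its centre, half-way up, z up. Round, 54 mm outer diameter (straight from 10 mm above its foot to the rim), 50 mm high, open on top, wall 3.5 mm, about 110 g.
- cup_b_center (a point): Small white porcelain tea cup without a handle, standing upright, loose on the table, origin at its centre, half-way up, z up. Round, 54 mm outer diameter (straight from 10 mm above its foot to the rim), 50 mm high, open on top, wall 3.5 mm, about 110 g.
- dish_center (a point): Square white porcelain sauce dish, open side up, loose on the table, origin at its centre, half-way up, z up. 58 x 58 mm (sides along its x and y), 22 mm high, wall 5 mm, about 90 g.
- rest_a_center (a point): White porcelain chopstick rest, bone-shaped, lying flat, loose on the table, origin at its centre, half-way up, z up (8 mm above its underside). Long axis = its y, 84 mm; waist a bar 20 mm wide (x) and 13 mm high; the two round ends 26 mm in diameter, 16 mm high. About 50 g. Grip it across the waist.
- rest_b_center (a point): White porcelain chopstick rest, bone-shaped, lying flat, loose on the table, origin at its centre, half-way up, z up (8 mm above its underside). Long axis = its y, 84 mm; waist a bar 20 mm wide (x) and 13 mm high; the two round ends 26 mm in diameter, 16 mm high. About 50 g. Grip it across the waist.
- tray_cup: Fixed red tray whose sample is an upright tea cup. Origin: middle of its well, on the table top. Well 140 (x) x 200 (y) x 16 mm high outside, walls 5 mm, 130 x 190 mm inside, inner floor 5 mm above the origin. x points away from the robot, z up. On a 16 mm high, 100 mm wide ledge beyond the far wall (x 70 to 148 mm) the sample is fixed at x = 111 mm: not to be picked. Trays change places.
- tray_dish: Fixed red tray whose sample is a square sauce dish. Origin: middle of its well, on the table top. Well 140 (x) x 200 (y) x 16 mm high outside, walls 5 mm, 130 x 190 mm inside, inner floor 5 mm above the origin. x points away from the robot, z up. On a 16 mm high, 100 mm wide ledge beyond the far wall (x 70 to 148 mm) the sample is fixed at x = 111 mm: not to be picked. Trays change places.
- tray_rest: Fixed red tray whose sample is a chopstick rest (lying along tray y). Origin: middle of its well, on the table top. Well 140 (x) x 200 (y) x 16 mm high outside, walls 5 mm, 130 x 190 mm inside, inner floor 5 mm above the origin. x points away from the robot, z up. On a 16 mm high, 100 mm wide ledge beyond the far wall (x 70 to 148 mm) the sample is fixed at x = 111 mm: not to be picked. Trays change places.
- vase_center (a point): Slender white porcelain bud vase, standing in the row among the loose pieces; it is not to be sorted. 72 mm high, 48 mm in diameter at its belly, narrow neck; point at its centre, half-way up, z up.

How it is judged:
By the outcome, as a careful person would: the job done as asked, in the order asked, and still so for the second after the job is handed in, with the robot touching nothing.
It also fails if it takes over 115 s, if anything falls off the work surface, if the arm or the gripper's body presses on something with over 40 N, if the wrist force passes 120 N, or if a joint passes its speed limit or range.

## Working session

There is one attempt and no reset: what is moved stays moved. The work goes in short steps, Python scripts to look and compute and a tool call to move; the robot and the scene stay as the last step left them, time stands still between calls to the robot, and variables do not carry over. Pictures are saved under pics/ and viewed, about 12 in all and at most 16, crops included, and the job is handed in when it is done.

Besides the shell and the picture viewer there is one more tool, called as name(argument=value, ...) on one line, values as JSON. play_rows: Moves the arm, as the interface text tells. Its arguments: {"type":"object","properties":{"commands":{"type":"array"},"gripper":{"type":"number"}},"required":["commands"]}

```bash
mkdir -p pics; ls; python3 - <<'E'
from rig import *
import cv2,numpy as np
s=read_state();print(s['time_s'],s['position'],s['tcp_rot'],s['opening'],s['force'])
for n in('top','scene'):
    c=capture(n);cv2.imwrite(f'pics/{n}0.png',cv2.cvtColor(c['frame'],cv2.COLOR_RGB2BGR));np.savez(f'{n}0.npz',**c)
    print(n,c['mtx'],c['dist_coeffs'],c['cam_to_world'],c['depth'].min(),c['depth'].max())
E
```

```text
pics
0.0 [ 0.23913074 -0.57673176  0.24658544] [[ 3.82792537e-01 -4.55808710e-04  9.23834220e-01]
 [-9.23832022e-01  2.04734361e-03  3.82792637e-01]
 [-2.06588631e-03 -9.99997800e-01  3.62617175e-04]] 0.9973876935659642 [ 0.18595913  0.3747442  -1.41995355]
top [[403.31724271   0.         275.92266627]
 [  0.         403.31724271 208.43227006]
 [  0.           0.           1.        ]] [0.0373402 0.        0.        0.        0.       ] [[-2.50409000e-02 -9.90246528e-01  1.37057530e-01  4.27645894e-01]
 [-9.99686140e-01  2.47004043e-02 -4.18474631e-03 -1.19833022e-02]
 [ 7.58554104e-04 -1.37119303e-01 -9.90554250e-01  8.88865454e-01]
 [ 0.00000000e+00  0.00000000e+00  0.00000000e+00  1.00000000e+00]] 0.0 1.794964
scene [[481.63029391   0.         282.50063842]
 [  0.         481.63029391 209.37138917]
 [  0.           0.           1.        ]] [-0.11171974  0.          0.          0.          0.        ] [[ 0.66947838  0.61525298 -0.41624809  0.96747542]
 [ 0.74278437 -0.54814772  0.38445475 -0.39575331]
 [ 0.00837149 -0.56656672 -0.82397334  0.87957327]
 [ 0.          0.          0.          1.        ]] 0.0 2.3410354
```

View pics/top0.png

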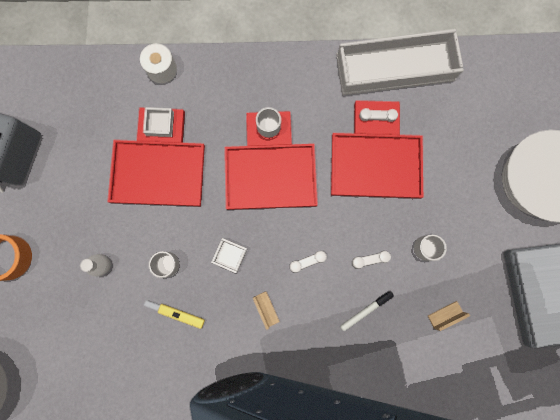

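View pics/scene0.png

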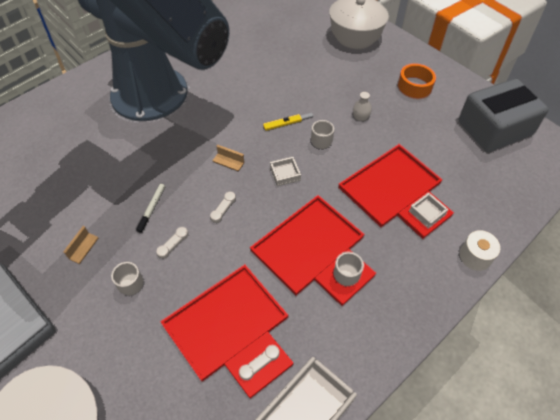

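```bash
cat > h.py <<'E'
import cv2,numpy as np
def cloud(c):
    h,w=c['depth'].shape
    u,v=np.meshgrid(np.arange(w,dtype=np.float32),np.arange(h,dtype=np.float32))
    n=cv2.undistortPoints(np.stack([u,v],-1).reshape(-1,1,2),c['mtx'],c['dist_coeffs']).reshape(h,w,2)
    d=c['depth'];P=np.dstack([n[...,0]*d,n[...,1]*d,d]);T=c['cam_to_world']
    return P@T[:3,:3].T+T[:3,3]
def ray(c,uv,z):
    n=cv2.undistortPoints(np.float32(uv).reshape(-1,1,2),c['mtx'],c['dist_coeffs']).reshape(-1,2)
    T=c['cam_to_world'];D=np.c_[n,np.ones(len(n))]@T[:3,:3].T;o=T[:3,3]
    return o+D*((z-o[2])/D[:,2])[:,None]
def masks(c):
    f=c['frame'].astype(int);r,g,b=f[...,0],f[...,1],f[...,2]
    return ((r>150)&(g<70)&(b<70)).astype(np.uint8)
E
python3 - <<'E'
from h import *
for n in('top','scene'):
    c=dict(np.load(n+'0.npz'));P=cloud(c);print(n)
    v=c['depth']>0;z=P[...,2]
    tab=v&(np.abs(P[...,0]-.5)<.2)&(np.abs(P[...,1])<.45);print('table z',np.median(z[tab]))
    # trays
    k,l,st,ce=cv2.connectedComponentsWithStats(masks(c))
    for i in range(1,k):
        if st[i,4]<1500: continue
        p=P[l==i];q=ray(c,np.argwhere(l==i)[:,::-1],.016)
        print('red',st[i,:4],p[:,:2].mean(0).round(3),'z',np.percentile(p[:,2],[5,50,95]).round(3),'rays',[np.round(a,3) for a in cv2.minAreaRect(np.float32(q[:,:2]*1000))])
    # things standing above table
    f=c['frame'].astype(int)
    grey=(f.max(-1)-f.min(-1)<40)
    m=(v&(z>.008)&(z<.09)&(P[...,0]>.2)&(P[...,0]<.8)&(np.abs(P[...,1])<.5)&grey).astype(np.uint8)
    k,l,st,ce=cv2.connectedComponentsWithStats(m)
    for i in range(1,k):
        if st[i,4]<80: continue
        p=P[l==i];zt=np.percentile(p[:,2],98);t=p[p[:,2]>zt-.012]
        (cx,cy),(w,h),a=cv2.minAreaRect(np.float32(t[:,:2]*1000))
        print(st[i],'ztop %.3f'%zt,'c %.1f %.1f size %.1f %.1f ang %.1f'%(cx,cy,w,h,a),'circ',np.round(cv2.minEnclosingCircle(np.float32(t[:,:2]*1000))[0],1))
E
```

```text
top
table z 0.0010365771775428523
[144 107  30  30 818] ztop 0.040 c 746.9 238.8 size 57.8 61.3 ang 85.9 circ [746.6 238. ]
[256 108  25  29 593] ztop 0.067 c 732.7 -3.4 size 51.1 52.9 ang 89.7 circ [732.2  -2.2]
[360 109  38  13 370] ztop 0.035 c 750.7 -247.8 size 80.6 25.8 ang 88.6 circ [ 750.3 -247.9]
[414 234  33  27 497] ztop 0.052 c 455.9 -335.6 size 52.4 54.3 ang 13.4 circ [ 454.9 -336.1]
[211 238  36  35 270] ztop 0.025 c 449.9 88.8 size 58.2 57.7 ang 65.7 circ [450.2  89.3]
[149 251  30  27 389] ztop 0.052 c 434.8 222.3 size 52.8 52.1 ang 74.6 circ [434.7 221.9]
[289 251  37  22 375] ztop 0.019 c 432.7 -80.5 size 24.9 82.8 ang 20.2 circ [434.1 -80. ]
[353 251  38  18 376] ztop 0.019 c 433.5 -218.0 size 24.2 82.1 ang 11.2 circ [ 431.9 -218.3]
[ 81 254  29  23 491] ztop 0.074 c 436.6 363.6 size 22.7 23.6 ang 89.1 circ [436.6 364. ]
[341 291  53  39 409] ztop 0.017 c 327.2 -202.0 size 15.2 131.0 ang 32.2 circ [ 324.8 -203.5]
scene
table z 0.00023168331091683037
red [339 145 114  91] [0.651 0.238] z [0.001 0.005 0.016] rays [array([677.653, 240.95 ]), array([198.523, 216.568]), 
[... 508 characters left out ...]
23 c 451.8 86.5 size 58.6 60.9 ang 64.9 circ [453.   85.4]
[136 184  28  48 289] ztop 0.016 c 328.4 -203.4 size 15.3 130.0 ang 32.6 circ [ 329.6 -202.6]
[210 192  26  30 310] ztop 0.017 c 434.8 -83.6 size 24.5 82.1 ang 20.6 circ [435.6 -83.3]
[410 194  37  33 696] ztop 0.039 c 749.8 237.1 size 60.3 57.3 ang 85.1 circ [749.7 235.7]
[157 227  30  30 339] ztop 0.017 c 436.5 -219.4 size 24.8 80.7 ang 11.3 circ [ 434.3 -219.8]
[334 253  29  33 736] ztop 0.066 c 735.3 -6.0 size 50.1 52.4 ang 40.7 circ [735.9  -5.2]
[111 262  33  34 672] ztop 0.051 c 457.0 -337.6 size 53.6 53.7 ang 87.5 circ [ 456.5 -337.9]
[240 346  39  34 499] ztop 0.034 c 753.6 -250.2 size 79.7 23.1 ang 85.8 circ [ 755.  -250.3]
```

play_rows(commands=[[[0.217,0.24,-0.128],[0,0,1.178]],[[0.217,0.24,-0.128],[0,0,1.178]],[[0.217,0.24,-0.128],[0,0,1.178]],[[0.217,0.24,-0.128],[0,0,1.178]],[[0.217,0.24,-0.128],[0,0,1.178]],[[0.217,0.24,-0.128],[0,0,1.178]],[[0.217,0.24,-0.128],[0,0,1.178]],[[0.217,0.24,-0.128],[0,0,1.178]],[[0.217,0.24,-0.128],[0,0,1.178]],[[0.217,0.24,-0.128],[0,0,1.178]]], gripper=0.087)

```text
time_s: 1.35
position: [0.456, -0.338, 0.1197]
tcp_rot: [[1.0, 0.0, 0.002], [-0.002, -0.0, 1.0], [0.0, -1.0, -0.0]]
force: [0.8, 0.1, -0.1]
opening: 1.002
```

play_rows(commands=[[[0,0,-0.04],[0,0,0]],[[0,0,-0.065],[0,0,0]],[[0,0,-0.08],[0,0,0]],[[0,0,-0.084],[0,0,0]],[[0,0,-0.084],[0,0,0]]])

```text
time_s: 1.98
position: [0.4565, -0.3378, 0.0359]
tcp_rot: [[1.0, 0.001, 0.0], [-0.0, -0.001, 1.0], [0.001, -1.0, -0.001]]
force: [-0.3, 0.4, -0.2]
opening: 0.995
```

play_rows(commands=[[[0,0,0],[0,0,0]],[[0,0,0],[0,0,0]],[[0,0,0],[0,0,0]],[[0,0,0],[0,0,0]],[[0,0,0],[0,0,0]],[[0,0,0],[0,0,0]],[[0,0,0],[0,0,0]],[[0,0,0],[0,0,0]]], gripper=0.045)

```text
time_s: 2.98
position: [0.4564, -0.3374, 0.0358]
tcp_rot: [[1.0, 0.0, -0.0], [0.0, -0.0, 1.0], [0.0, -1.0, -0.0]]
force: [0.3, 1.2, 3.2]
opening: 0.621
```

play_rows(commands=[[[0,0,0.03],[0,0,0]],[[0,0,0.075],[0,0,0]],[[0.02,0.035,0.09],[0,0,0]],[[0.045,0.08,0.09],[0,0,0]],[[0.075,0.13,0.09],[0,0,0]],[[0.105,0.18,0.09],[0,0,0]],[[0.135,0.23,0.09],[0,0,0]],[[0.155,0.27,0.09],[0,0,0]],[[0.167,0.287,0.09],[0,0,0.01]],[[0.167,0.287,0.09],[0,0,0.01]]])

```text
time_s: 4.22
position: [0.6235, -0.0497, 0.1251]
tcp_rot: [[1.0, -0.0, -0.012], [0.012, -0.0, 1.0], [-0.0, -1.0, -0.0]]
force: [-0.5, -1.3, -1.2]
opening: 0.621
```

play_rows(commands=[[[0,0,-0.03],[0,0,0]],[[0,0,-0.055],[0,0,0]],[[0,0,-0.07],[0,0,0]],[[0,0,-0.078],[0,0,0]],[[0,0,-0.081],[0,0,0]],[[0,0,-0.083],[0,0,0]],[[0,0,-0.083],[0,0,0]]])

```text
time_s: 5.1
position: [0.6236, -0.0504, 0.0431]
tcp_rot: [[1.0, 0.001, -0.01], [0.01, -0.0, 1.0], [0.001, -1.0, -0.0]]
force: [-0.4, 0.2, -1.0]
opening: 0.621
```

play_rows(commands=[[[0,0,-0.001],[0,0,0]],[[0,0,-0.002],[0,0,0]],[[0,0,-0.0025],[0,0,0]],[[0,0,-0.0025],[0,0,0]]])

```text
time_s: 5.6
position: [0.6235, -0.0503, 0.0408]
tcp_rot: [[1.0, 0.001, -0.01], [0.01, -0.0, 1.0], [0.001, -1.0, -0.0]]
force: [-1.8, 0.6, 5.7]
opening: 0.619
```

play_rows(commands=[[[0,0,0],[0,0,0]],[[0,0,0],[0,0,0]],[[0,0,0],[0,0,0]],[[0,0,0],[0,0,0]],[[0,0,0],[0,0,0]],[[0,0,0.025],[0,0,0]],[[0,0,0.075],[0,0,0]],[[0,0,0.085],[0,0,0]]], gripper=0.07)

```text
time_s: 6.6
position: [0.6255, -0.0509, 0.1285]
tcp_rot: [[1.0, 0.007, -0.01], [0.01, -0.002, 1.0], [0.007, -1.0, -0.002]]
force: [0.2, -1.3, -0.1]
opening: 0.804
```

play_rows(commands=[[[-0.187,0.271,-0.0055],[0,0,-0.01]],[[-0.187,0.271,-0.0055],[0,0,-0.01]],[[-0.187,0.271,-0.0055],[0,0,-0.01]],[[-0.187,0.271,-0.0055],[0,0,-0.01]],[[-0.187,0.271,-0.0055],[0,0,-0.01]],[[-0.187,0.271,-0.0055],[0,0,-0.01]],[[-0.187,0.271,-0.0055],[0,0,-0.01]],[[-0.187,0.271,-0.0055],[0,0,-0.01]],[[-0.187,0.271,-0.0055],[0,0,-0.01]]], gripper=0.087)

```text
time_s: 7.72
position: [0.4377, 0.2195, 0.1195]
tcp_rot: [[1.0, 0.001, 0.002], [-0.002, 0.0, 1.0], [0.001, -1.0, 0.0]]
force: [-0.1, 0.4, -0.5]
opening: 1.002
```

```bash
python3 - <<'E'
from rig import *
import cv2
print(read_state()['position'])
cv2.imwrite('pics/s1.png',cv2.cvtColor(capture('scene')['frame'],cv2.COLOR_RGB2BGR))
E
```

```text
[0.43768381 0.21951958 0.11951242]
```

View pics/s1.png

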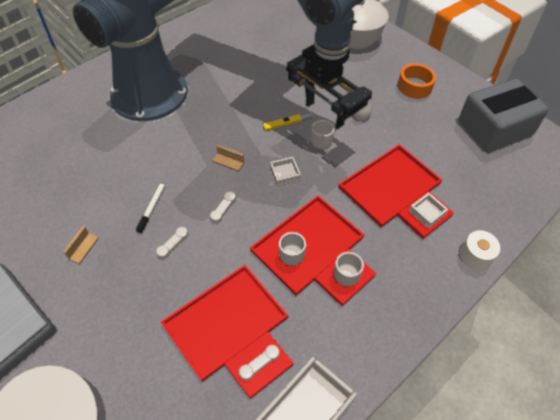

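The first cup stands upright in the middle tray at (292,248). The gripper is above the second cup at (322,135), with the vase clear at (360,105).

play_rows(commands=[[[0,0,-0.04],[0,0,0]],[[0,0,-0.065],[0,0,0]],[[0,0,-0.08],[0,0,0]],[[0,0,-0.084],[0,0,0]],[[0,0,-0.084],[0,0,0]]])

```text
time_s: 8.4
position: [0.4367, 0.2205, 0.0358]
tcp_rot: [[1.0, 0.001, 0.0], [-0.0, 0.0, 1.0], [0.001, -1.0, 0.0]]
force: [0.5, 0.1, 0.3]
opening: 0.998
```

play_rows(commands=[[[0,0,0],[0,0,0]],[[0,0,0],[0,0,0]],[[0,0,0],[0,0,0]],[[0,0,0],[0,0,0]],[[0,0,0],[0,0,0]],[[0,0,0],[0,0,0]],[[0,0,0],[0,0,0]],[[0,0,0],[0,0,0]]], gripper=0.045)

```text
time_s: 9.4
position: [0.4362, 0.2207, 0.0357]
tcp_rot: [[1.0, 0.0, 0.0], [-0.0, 0.0, 1.0], [0.0, -1.0, 0.0]]
force: [-0.9, 0.1, 4.6]
opening: 0.602
```

play_rows(commands=[[[0,0,0.01],[0,0,0]],[[0,0,0.03],[0,0,0]],[[0,0,0.06],[0,0,0]],[[0,0,0.085],[0,0,0]],[[0,0,0.09],[0,0,0]],[[0,0,0.09],[0,0,0]]])

```text
time_s: 10.15
position: [0.4361, 0.2206, 0.1255]
tcp_rot: [[1.0, 0.0, 0.0], [-0.0, 0.0, 1.0], [0.0, -1.0, 0.0]]
force: [-0.6, 0.5, -0.5]
opening: 0.607
```

```bash
python3 - <<'E'
from rig import *
import cv2
print(read_state()['opening'])
f=capture('scene')['frame'][20:190,230:440]
cv2.imwrite('pics/s2.png',cv2.resize(cv2.cvtColor(f,cv2.COLOR_RGB2BGR),None,fx=3,fy=3,interpolation=cv2.INTER_CUBIC))
E
```

```text
0.6067462326825512
```

View pics/s2.png

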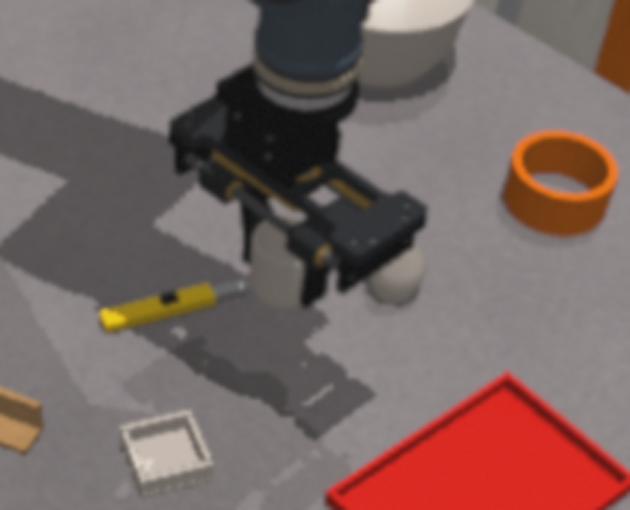

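The cup at (283,262) in the crop hangs upright between the fingers and the vase is untouched, so I'll carry it over.

play_rows(commands=[[[0.015,-0.015,0],[0,0,0]],[[0.045,-0.044,0],[0,0,0]],[[0.08,-0.078,0],[0,0,0]],[[0.12,-0.117,0],[0,0,0]],[[0.155,-0.151,0],[0,0,0]],[[0.178,-0.174,0],[0,0,0]],[[0.186,-0.182,0],[0,0,0.01]],[[0.186,-0.182,0],[0,0,0.01]]])

```text
time_s: 11.2
position: [0.6219, 0.0379, 0.1246]
tcp_rot: [[1.0, -0.002, -0.009], [0.009, 0.0, 1.0], [-0.002, -1.0, 0.0]]
force: [-1.7, 0.3, -0.5]
opening: 0.601
```

play_rows(commands=[[[0,0,-0.03],[0,0,0]],[[0,0,-0.055],[0,0,0]],[[0,0,-0.07],[0,0,0]],[[0,0,-0.078],[0,0,0]],[[0,0,-0.082],[0,0,0]],[[0,0,-0.0835],[0,0,0]],[[0,0,-0.0845],[0,0,0]],[[0,0,-0.0855],[0,0,0]],[[0,0,-0.0855],[0,0,0]]])

```text
time_s: 12.32
position: [0.6227, 0.0385, 0.0408]
tcp_rot: [[1.0, 0.001, -0.01], [0.01, -0.0, 1.0], [0.001, -1.0, -0.0]]
force: [-1.6, -0.4, 2.2]
opening: 0.6
```

play_rows(commands=[[[0,0,0],[0,0,0]],[[0,0,0],[0,0,0]],[[0,0,0],[0,0,0]],[[0,0,0],[0,0,0]],[[0,0,0],[0,0,0]],[[0,0,0.025],[0,0,0]],[[0,0,0.07],[0,0,0]],[[0,0,0.085],[0,0,0]],[[0,0,0.085],[0,0,0]]], gripper=0.07)

```text
time_s: 13.45
position: [0.6229, 0.0386, 0.126]
tcp_rot: [[1.0, 0.002, -0.01], [0.01, -0.0, 1.0], [0.002, -1.0, -0.0]]
force: [-0.1, 0.3, -0.8]
opening: 0.805
```

play_rows(commands=[[[-0.188,-0.121,-0.0255],[0,0,0.344]],[[-0.188,-0.121,-0.0255],[0,0,0.344]],[[-0.188,-0.121,-0.0255],[0,0,0.344]],[[-0.188,-0.121,-0.0255],[0,0,0.344]],[[-0.188,-0.121,-0.0255],[0,0,0.344]],[[-0.188,-0.121,-0.0255],[0,0,0.344]],[[-0.188,-0.121,-0.0255],[0,0,0.344]]], gripper=0.05)

```text
time_s: 14.32
position: [0.4356, -0.0821, 0.0993]
tcp_rot: [[0.938, 0.001, -0.348], [0.348, -0.0, 0.938], [0.001, -1.0, -0.001]]
force: [0.0, -0.2, 0.0]
opening: 0.571
```

play_rows(commands=[[[0,0,-0.035],[0,0,0]],[[0,0,-0.055],[0,0,0]],[[0,0,-0.066],[0,0,0]],[[0,0,-0.071],[0,0,0]],[[0,0,-0.072],[0,0,0]],[[0,0,-0.072],[0,0,0]]])

```text
time_s: 15.08
position: [0.4346, -0.0825, 0.028]
tcp_rot: [[0.938, 0.001, -0.347], [0.347, -0.0, 0.938], [0.001, -1.0, -0.001]]
force: [-0.8, -0.3, -0.4]
opening: 0.576
```

play_rows(commands=[[[0,0,0],[0,0,0]],[[0,0,0],[0,0,0]],[[0,0,0],[0,0,0]],[[0,0,0],[0,0,0]],[[0,0,0],[0,0,0]],[[0,0,0],[0,0,0]],[[0,0,0],[0,0,0]],[[0,0,0],[0,0,0]]], gripper=0.01)

```text
time_s: 16.08
position: [0.4343, -0.0824, 0.0276]
tcp_rot: [[0.938, 0.0, -0.347], [0.347, -0.0, 0.938], [0.0, -1.0, -0.0]]
force: [0.1, 0.2, 2.6]
opening: 0.226
```

play_rows(commands=[[[0,0,0.02],[0,0,0]],[[0,0,0.06],[0,0,0]],[[0.02,-0.01,0.07],[0,0,-0.05]],[[0.06,-0.033,0.07],[0,0,-0.12]],[[0.105,-0.057,0.07],[0,0,-0.2]],[[0.155,-0.084,0.07],[0,0,-0.3]],[[0.2,-0.108,0.07],[0,0,-0.37]],[[0.225,-0.122,0.07],[0,0,-0.4]],[[0.234,-0.1265,0.07],[0,0,-0.415]],[[0.234,-0.1265,0.07],[0,0,-0.415]]])

```text
time_s: 17.32
position: [0.6673, -0.2083, 0.0967]
tcp_rot: [[0.998, -0.002, 0.061], [-0.061, 0.001, 0.998], [-0.002, -1.0, 0.001]]
force: [0.5, -0.4, -0.7]
opening: 0.227
```

play_rows(commands=[[[0,0,-0.02],[0,0,0]],[[0,0,-0.04],[0,0,0]],[[0,0,-0.053],[0,0,0]],[[0,0,-0.06],[0,0,0]],[[0,0,-0.063],[0,0,0]],[[0,0,-0.0645],[0,0,0]],[[0,0,-0.065],[0,0,0]],[[0,0,-0.0655],[0,0,0]],[[0,0,-0.0655],[0,0,0]]])

```text
time_s: 18.45
position: [0.6686, -0.209, 0.0327]
tcp_rot: [[0.998, 0.001, 0.061], [-0.061, -0.0, 0.998], [0.001, -1.0, -0.0]]
force: [0.3, 0.2, 2.2]
opening: 0.225
```

play_rows(commands=[[[0,0,0],[0,0,0]],[[0,0,0],[0,0,0]],[[0,0,0],[0,0,0]],[[0,0,0],[0,0,0]],[[0,0,0],[0,0,0]],[[0,0,0.02],[0,0,0]],[[0,0,0.06],[0,0,0]],[[0,0,0.07],[0,0,0]],[[0,0,0.07],[0,0,0]]], gripper=0.036)

```text
time_s: 19.58
position: [0.6689, -0.2092, 0.1037]
tcp_rot: [[0.998, 0.002, 0.061], [-0.061, -0.001, 0.998], [0.003, -1.0, -0.001]]
force: [-0.6, 0.8, 0.1]
opening: 0.417
```

play_rows(commands=[[[-0.234,-0.0105,-0.0025],[0,0,0.257]],[[-0.234,-0.0105,-0.0025],[0,0,0.257]],[[-0.234,-0.0105,-0.0025],[0,0,0.257]],[[-0.234,-0.0105,-0.0025],[0,0,0.257]],[[-0.234,-0.0105,-0.0025],[0,0,0.257]],[[-0.234,-0.0105,-0.0025],[0,0,0.257]],[[-0.234,-0.0105,-0.0025],[0,0,0.257]]], gripper=0.05)

```text
time_s: 20.45
position: [0.4358, -0.2199, 0.0994]
tcp_rot: [[0.981, 0.001, -0.196], [0.196, -0.001, 0.981], [0.001, -1.0, -0.001]]
force: [0.7, -0.7, 0.3]
opening: 0.578
```

play_rows(commands=[[[0,0,-0.035],[0,0,0]],[[0,0,-0.055],[0,0,0]],[[0,0,-0.066],[0,0,0]],[[0,0,-0.071],[0,0,0]],[[0,0,-0.072],[0,0,0]],[[0,0,-0.072],[0,0,0]]])

```text
time_s: 21.2
position: [0.4346, -0.2196, 0.028]
tcp_rot: [[0.981, 0.001, -0.195], [0.195, -0.001, 0.981], [0.001, -1.0, -0.001]]
force: [0.3, 0.4, 0.3]
opening: 0.573
```

play_rows(commands=[[[0,0,0],[0,0,0]],[[0,0,0],[0,0,0]],[[0,0,0],[0,0,0]],[[0,0,0],[0,0,0]],[[0,0,0],[0,0,0]],[[0,0,0],[0,0,0]],[[0,0,0],[0,0,0]],[[0,0,0],[0,0,0]]], gripper=0.01)

```text
time_s: 22.2
position: [0.4343, -0.2194, 0.0276]
tcp_rot: [[0.981, 0.0, -0.195], [0.195, -0.0, 0.981], [0.0, -1.0, -0.0]]
force: [0.2, 0.8, 2.4]
opening: 0.229
```

play_rows(commands=[[[0,0,0.02],[0,0,0]],[[0,0,0.06],[0,0,0]],[[0.02,-0.006,0.07],[0,0,-0.03]],[[0.055,-0.017,0.07],[0,0,-0.08]],[[0.095,-0.03,0.07],[0,0,-0.14]],[[0.135,-0.042,0.07],[0,0,-0.2]],[[0.165,-0.052,0.07],[0,0,-0.24]],[[0.18,-0.0565,0.07],[0,0,-0.257]],[[0.18,-0.0565,0.07],[0,0,-0.257]],[[0.18,-0.0565,0.07],[0,0,-0.257]]])

```text
time_s: 23.45
position: [0.6129, -0.2751, 0.0968]
tcp_rot: [[0.998, -0.002, 0.061], [-0.061, 0.001, 0.998], [-0.002, -1.0, 0.001]]
force: [-0.2, 0.9, -0.5]
opening: 0.224
```

play_rows(commands=[[[0,0,-0.02],[0,0,0]],[[0,0,-0.04],[0,0,0]],[[0,0,-0.053],[0,0,0]],[[0,0,-0.06],[0,0,0]],[[0,0,-0.063],[0,0,0]],[[0,0,-0.0645],[0,0,0]],[[0,0,-0.065],[0,0,0]],[[0,0,-0.0655],[0,0,0]],[[0,0,-0.0655],[0,0,0]]])

```text
time_s: 24.58
position: [0.6146, -0.276, 0.0327]
tcp_rot: [[0.998, 0.001, 0.061], [-0.061, -0.001, 0.998], [0.001, -1.0, -0.0]]
force: [-1.0, 0.3, 0.8]
opening: 0.227
```

play_rows(commands=[[[0,0,0],[0,0,0]],[[0,0,0],[0,0,0]],[[0,0,0],[0,0,0]],[[0,0,0],[0,0,0]],[[0,0,0],[0,0,0]],[[0,0,0.02],[0,0,0]],[[0,0,0.07],[0,0,0]],[[0,0,0.09],[0,0,0]],[[0,0,0.09],[0,0,0]]], gripper=0.036)

```text
time_s: 25.7
position: [0.6155, -0.2766, 0.1248]
tcp_rot: [[0.998, 0.004, 0.061], [-0.061, -0.003, 0.998], [0.004, -1.0, -0.003]]
force: [0.5, -0.1, 0.0]
opening: 0.412
```

play_rows(commands=[[[-0.163,0.363,-0.0125],[0,0,-0.37]],[[-0.163,0.363,-0.0125],[0,0,-0.37]],[[-0.163,0.363,-0.0125],[0,0,-0.37]],[[-0.163,0.363,-0.0125],[0,0,-0.37]],[[-0.163,0.363,-0.0125],[0,0,-0.37]],[[-0.163,0.363,-0.0125],[0,0,-0.37]],[[-0.163,0.363,-0.0125],[0,0,-0.37]],[[-0.163,0.363,-0.0125],[0,0,-0.37]],[[-0.163,0.363,-0.0125],[0,0,-0.37]],[[-0.163,0.363,-0.0125],[0,0,-0.37]]], gripper=0.087)

```text
time_s: 26.95
position: [0.4521, 0.0861, 0.1093]
tcp_rot: [[0.908, 0.0, 0.419], [-0.419, -0.0, 0.908], [0.0, -1.0, 0.0]]
force: [-0.2, -0.4, 0.5]
opening: 0.997
```

play_rows(commands=[[[0,0,-0.035],[0,0,0]],[[0,0,-0.06],[0,0,0]],[[0,0,-0.073],[0,0,0]],[[0,0,-0.079],[0,0,0]],[[0,0,-0.081],[0,0,0]],[[0,0,-0.081],[0,0,0]]])

```text
time_s: 27.7
position: [0.4516, 0.0871, 0.029]
tcp_rot: [[0.909, 0.001, 0.418], [-0.418, -0.0, 0.909], [0.001, -1.0, 0.0]]
force: [0.9, 0.2, -0.2]
opening: 1.0
```

play_rows(commands=[[[0,0,0],[0,0,0]],[[0,0,0],[0,0,0]],[[0,0,0],[0,0,0]],[[0,0,0],[0,0,0]],[[0,0,0],[0,0,0]],[[0,0,0],[0,0,0]],[[0,0,0],[0,0,0]],[[0,0,0],[0,0,0]]], gripper=0.045)

```text
time_s: 28.7
position: [0.4513, 0.0872, 0.0287]
tcp_rot: [[0.909, 0.0, 0.418], [-0.418, 0.0, 0.909], [0.0, -1.0, 0.0]]
force: [-0.4, 1.2, 3.2]
opening: 0.666
```

play_rows(commands=[[[0,0,0.02],[0,0,0]],[[0,0,0.06],[0,0,0]],[[0.018,0.015,0.07],[0,0,0.04]],[[0.05,0.042,0.07],[0,0,0.1]],[[0.09,0.076,0.07],[0,0,0.18]],[[0.13,0.11,0.07],[0,0,0.26]],[[0.165,0.139,0.07],[0,0,0.32]],[[0.18,0.152,0.07],[0,0,0.35]],[[0.186,0.157,0.07],[0,0,0.365]],[[0.186,0.157,0.07],[0,0,0.365]]])

```text
time_s: 29.95
position: [0.6364, 0.2439, 0.0977]
tcp_rot: [[0.998, -0.002, 0.066], [-0.066, -0.001, 0.998], [-0.002, -1.0, -0.001]]
force: [0.4, -0.6, -1.4]
opening: 0.662
```

play_rows(commands=[[[0,0,-0.02],[0,0,0]],[[0,0,-0.04],[0,0,0]],[[0,0,-0.053],[0,0,0]],[[0,0,-0.06],[0,0,0]],[[0,0,-0.063],[0,0,0]],[[0,0,-0.0645],[0,0,0]],[[0,0,-0.065],[0,0,0]],[[0,0,-0.0655],[0,0,0]],[[0,0,-0.0655],[0,0,0]]])

```text
time_s: 31.08
position: [0.6376, 0.2443, 0.0337]
tcp_rot: [[0.998, 0.001, 0.066], [-0.066, 0.0, 0.998], [0.001, -1.0, 0.0]]
force: [-0.7, 0.4, 1.7]
opening: 0.664
```

play_rows(commands=[[[0,0,0],[0,0,0]],[[0,0,0],[0,0,0]],[[0,0,0],[0,0,0]],[[0,0,0],[0,0,0]],[[0,0,0],[0,0,0]],[[0,0,0.02],[0,0,0]],[[0,0,0.07],[0,0,0]],[[0,0,0.09],[0,0,0]],[[0,0,0.09],[0,0,0]]], gripper=0.073)

```text
time_s: 32.2
position: [0.6387, 0.2445, 0.1259]
tcp_rot: [[0.998, 0.005, 0.066], [-0.066, 0.001, 0.998], [0.005, -1.0, 0.001]]
force: [-0.7, 0.2, -0.3]
opening: 0.837
```

play_rows(commands=[[[0,0,0.06],[0,0,0]],[[-0.2,-0.15,0.16],[0,0,0]],[[-0.2,-0.15,0.16],[0,0,0]],[[-0.2,-0.15,0.16],[0,0,0]],[[-0.2,-0.15,0.16],[0,0,0]],[[-0.2,-0.15,0.16],[0,0,0]],[[-0.2,-0.15,0.16],[0,0,0]],[[-0.2,-0.15,0.16],[0,0,0]]])

```text
time_s: 33.2
position: [0.4385, 0.0945, 0.2824]
tcp_rot: [[0.998, 0.0, 0.066], [-0.066, 0.0, 0.998], [0.0, -1.0, 0.0]]
force: [-0.2, -0.2, 0.4]
opening: 0.84
```

```bash
python3 - <<'E'
from rig import *
from h import *
c=capture('scene');d=capture('top')
cv2.imwrite('pics/s3.png',cv2.cvtColor(c['frame'],cv2.COLOR_RGB2BGR));cv2.imwrite('pics/t3.png',cv2.cvtColor(d['frame'],cv2.COLOR_RGB2BGR))
P=cloud(c);f=c['frame'].astype(int);grey=(f.max(-1)-f.min(-1)<40)
tr={'cup':(.623,-.0057,.6),'dish':(.6375,.245,-3.8),'rest':(.641,-.242,-3.45)}
for n,(x,y,a) in tr.items():
    a=np.radians(a);R=np.array([[np.cos(a),-np.sin(a)],[np.sin(a),np.cos(a)]])
    L=(P[...,:2]-[x,y])@R
    m=((np.abs(L[...,0])<.068)&(np.abs(L[...,1])<.098)&(P[...,2]>.01)&(P[...,2]<.09)&grey).astype(np.uint8)
    k,l,st,_=cv2.connectedComponentsWithStats(m)
    for i in range(1,k):
        if st[i,4]<60: continue
        p=P[l==i];q=L[l==i];zt=np.percentile(p[:,2],98);q=q[p[:,2]>zt-.012]*1000
        print(n,'local min',q.min(0).round(0),'max',q.max(0).round(0),'ztop %.3f'%zt)
v=P[(P[...,2]>.06)&(P[...,2]<.08)&(np.abs(P[...,0]-.437)<.03)&(np.abs(P[...,1]-.363)<.03)];print('vase',v.mean(0),v[:,2].max())
E
```

```text
cup local min [-25.  17.] max [28. 71.] ztop 0.056
cup local min [-25. -73.] max [ 27. -21.] ztop 0.055
dish local min [-27. -32.] max [30. 26.] ztop 0.028
rest local min [17. -6.] max [38. 74.] ztop 0.023
rest local min [-35. -76.] max [-12.   4.] ztop 0.023
vase [0.43913126 0.36166301 0.06933044] 0.07421046648967022
```

View pics/s3.png

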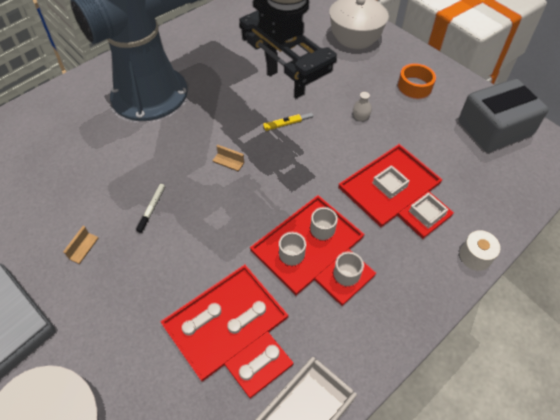

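View pics/t3.png

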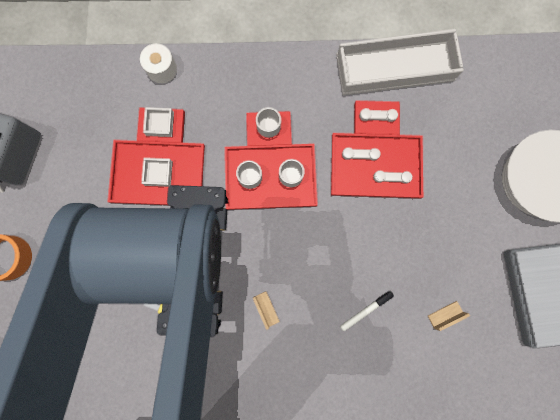

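Both views agree. The cups are upright at (292,248) and (323,222) in the scene view, the rests are flat at (202,318) and (247,316), and the dish is open side up at (391,181). The vase stands at (363,106) as before. The measured tops match the tray floor plus each piece's height, so I'm handing in.

```bash
python3 -c "
from rig import *
print(hand_in())"
```

```text
the job is handed in; nothing more can be done
None
```

All five pieces are in the tray carrying their own kind's sample, and I handed the job in at about 33 s, well under the 115 s limit. I set each piece down slowly onto the tray floor before letting go. The end-of-move force readings stayed under about 6 N.

- **Final check:** the last pictures show both cups upright, both rests flat and the dish open side up, with nothing stacked. Tops measured 55–56 mm for the cups, 23 mm for the rests and 28 mm for the dish. That is tray floor plus piece height, to within about 2 mm.
- **Vase:** it is still standing, within about 2 mm of where it was first measured (camera accuracy).
- **Readings that disagreed:** the gripper opening on the second cup read about 52.4 mm instead of 54 mm. A closer look showed it held upright, and it was placed normally. The two cameras differed by about 2–3 mm on positions, so I used the average. No checks failed.

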